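Seat a proud vial and start the block heater

ROBOT

A 7-joint arm with a two-finger parallel gripper is mounted at the origin on the work surface. World frame = base frame: x ahead of the robot, y to its left, z up, the work surface at z = 0. Lengths are in m, angles in rad, forces in N, time in s.
With the tool pointing down it reaches from about 0.4 to 0.875 m from the base axis. Payload 19.3 kg.
Tool frame: the origin (TCP) lies at the very end of the fingers, on their centre line; the grasp point (between the pads) lies bot.pinch_z behind it (bot.pinch_z is the distance from the TCP to the grasp point, in m); z points along the fingers, y is the line along which they close (so a half turn about z gives the same grasp; the last joint's range is limited). The gripper opens to 85 mm and grips with 20 to 120 N. Pads are 22 mm wide; open, the fingers measure 114 mm over their backs; the gripper's body (76 mm by 85 mm) begins 54 mm behind the grasp point. The pads swing forward as they close: fully open they stand 13 mm farther back than shut.
Start: joints at [1.082, 0.521, -0.036, 1.599, 0.021, 1.021, -0.113], TCP at [0.254, -0.571, 0.231] pointing down, gripper open.
Joint ranges: [-2.91, 2.91], [-0.3, 2.13], [-1.5, 1.42], [0.17, 2.43], [-1.26, 4.41], [0.16, 1.93], [-2.52, 2.52]. Speed limits (rad/s): [1.89, 1.89, 2.39, 2.39, 3.01, 3.01, 3.01].

INTERFACE

Orientations are given as [roll, pitch, yaw] about the fixed x, y, z axes, in that order (R = Rz(yaw) Ry(pitch) Rx(roll)).
In Python, from workcell import bot, grab_frame, ticket gives the robot as it stands.
- The arm moves only by the tool arm_command, never from a script. Its argument "commands" is a list of rows, each a list of 3 entries, a list of its own where there are three numbers: the shift along the world's x, y, z in mm, then the turn about the world's z in rad, then the gripper command: -1 is fully open, 1 is shut, values between are in proportion. In form: [[[tx, ty, tz], roll, fingers], ...]. A call has 1 to 20 rows; each row shifts and turns the commanded pose from where the row before left it; what a row does not reach is not made up. A row lasts 1/10 s, in which the tool goes at most 50 mm and 8.59 degrees, less where a joint would pass 70% of its speed; a pose out of reach is approached as far as the arm can. A call with a gripper value outside its range is refused whole. The fingers move at their own pace and stop on an object; "newtons" is the grip in N (left out, the last holds). Time passes only in rows, so rows that do not move let the fingers close. It gives the time, the measured TCP pose, the force, the opening and the grip force at its end, in the units of the state.
- bot.observe(): the state, without advancing time (a new reading comes with each control period).
- grab_frame(name): name is "scene" or "side" or "wrist"; returns a dict with "image" (400x640x3 uint8, red, green, blue), "vertical_fov" (degrees; the focal length in pixels is half the picture's height over the tangent of half this angle, whatever the lens; pixels are square), "cx", "cy" (the principal point, pixels), "k1" (the pictures are not rectified: a ray, as slopes to the right and down, at radius r is drawn at 1 + k1 r^2 times it, then the intrinsics apply), "R" (3x3) and "t" (3): a world point X has camera coordinates R X + t. Camera axes: x right, y down, z forward; pixel columns grow to the right and rows downward; lengths in m; the calibration is good to about 2 mm. A picture is of the moment at which its call begins. There is no depth.
- ticket.job_done(): hands the job in; it is judged then, once.
The state is a dict: "clock": time; "qpos": joint angles; "qd": joint speeds; "joint_efforts": joint torques, N m; "position": TCP position; "tool_rot": TCP orientation; "force": force on the tool from outside, world axes, zero at the start; "moment": the same for the moment, N m; "grip_width": finger opening in m; "finger_force": force on a finger pad.
Only numpy, scipy, OpenCV 4.12 (cv2) and the standard library are available. Lean on these libraries where they do the work, as an engineer would, in place of code of your own. Each camera call takes 0.05 s, during which the arm holds its last target. There are 200 camera calls.

TASK

One of the vials in the block of the dry-block heater has not gone all the way down and stands higher than the rest. With your fingertips, press it gently straight down until it is fully home and level with the others, then press the start key (the large round key on the heater's sloping front panel) right down and let it go. Lift nothing, do not press or push the other vials or the small square keys, and leave everything else on the bench where it stands.

Things in the scene. Friction and masses are not known exactly. Their poses are not given: they have to be found in the camera images.
- heater: White dry-block heater, fixed. Origin: centre of underside, on the bench; x from front panel to rear, y left, z up. x -145 to 145, y -100 to 100 mm. Deck 80 mm high; aluminium block top 88 mm high, 12 bores at x = 7, 45, 83, y = -57, -19, 19, 57 mm, each holding a vial. In front of x = -55 mm the panel slopes down to the front, 80 to 60 mm high (12.5 deg).
- proud_vial (a joint): How far the one vial that is not home stands above its seat, in m: about 0.012 to 0.018 at the start, 0 when fully home (a firm stop). It slides straight up and down in its bore, held by a friction of about 5 N, and stays where it is left. Glass: keep the push under 30 N. It can be in any of the 12 bores.
- proud_vial_top (a point): Centre of the flat top of that vial's aluminium crimp cap (21 mm across). Home, it is 114 mm above the bench, level with the other caps. Bores are 38 mm apart.
- start_key (a joint): Travel of the start key in m: 0 released, 0.004 fully down. It moves square to the sloping panel, on a spring: 1.2 N to start, 4 N fully down.
- start_key_top (a point): Centre of the top of the start key: the only round key, 26 mm across, grey, standing 8 mm out of the panel at the panel's right end seen from the front (the -y side of the heater). z points out of the panel.
- vial_1: One of the 11 vials that are home: amber glass 22.5 mm across, 76 mm tall, aluminium crimp cap 21 mm across. Origin: centre of its underside, 76 mm below the cap's top, z up.
- vial_2: One of the 11 vials that are home: amber glass 22.5 mm across, 76 mm tall, aluminium crimp cap 21 mm across. Origin: centre of its underside, 76 mm below the cap's top, z up.
- vial_3: One of the 11 vials that are home: amber glass 22.5 mm across, 76 mm tall, aluminium crimp cap 21 mm across. Origin: centre of its underside, 76 mm below the cap's top, z up.
- vial_4: One of the 11 vials that are home: amber glass 22.5 mm across, 76 mm tall, aluminium crimp cap 21 mm across. Origin: centre of its underside, 76 mm below the cap's top, z up.
- vial_5: One of the 11 vials that are home: amber glass 22.5 mm across, 76 mm tall, aluminium crimp cap 21 mm across. Origin: centre of its underside, 76 mm below the cap's top, z up.
- vial_6: One of the 11 vials that are home: amber glass 22.5 mm across, 76 mm tall, aluminium crimp cap 21 mm across. Origin: centre of its underside, 76 mm below the cap's top, z up.
- vial_7: One of the 11 vials that are home: amber glass 22.5 mm across, 76 mm tall, aluminium crimp cap 21 mm across. Origin: centre of its underside, 76 mm below the cap's top, z up.
- vial_8: One of the 11 vials that are home: amber glass 22.5 mm across, 76 mm tall, aluminium crimp cap 21 mm across. Origin: centre of its underside, 76 mm below the cap's top, z up.
- vial_9: One of the 11 vials that are home: amber glass 22.5 mm across, 76 mm tall, aluminium crimp cap 21 mm across. Origin: centre of its underside, 76 mm below the cap's top, z up.
- vial_10: One of the 11 vials that are home: amber glass 22.5 mm across, 76 mm tall, aluminium crimp cap 21 mm across. Origin: centre of its underside, 76 mm below the cap's top, z up.
- vial_11: One of the 11 vials that are home: amber glass 22.5 mm across, 76 mm tall, aluminium crimp cap 21 mm across. Origin: centre of its underside, 76 mm below the cap's top, z up.
- down_key (a joint): Travel of a small square key (14 mm, 8 mm proud of the panel) on the left half of the panel, the one nearer the middle: 0 released, 0.004 m fully down. Leave alone.
- up_key (a joint): Travel of a small square key (14 mm, 8 mm proud of the panel) on the left half of the panel, the one nearer the left edge: 0 released, 0.004 m fully down. Leave alone.
- spare_vial: Short loose vial, 22.5 mm across, 46 mm tall, standing on the deck between the block and the display. Origin: centre of its underside.
- amber_bottle: Amber glass solvent bottle, 86 mm across, 176 mm tall, standing left of the heater. Loose. Origin: on its underside.
- cap_jar: Clear jar with a white lid, 64 mm across, 70 mm tall, standing right of the heater. Loose. Origin: on its underside.
- beaker: Open glass beaker, 68 mm across, 90 mm tall, standing right of the heater. Loose. Origin: on its underside.
- crimper: Hand crimper lying on the bench far to the right, about 180 x 65 x 30 mm. Loose. Origin: on its underside.
- tip_box: Blue pipette tip box with a clear lid, 122 x 82 x 62 mm, on the bench to the left. Loose. Origin: on its underside.

How it is judged:
By the outcome, as a careful person would: the job done as asked, in the order asked, and still so for the second after the job is handed in, with the robot touching nothing.
It also fails if it takes over 38 s, if anything falls off the work surface, if the arm or the gripper's body presses on something with over 40 N, if the wrist force passes 120 N, or if a joint passes its speed limit or range.

## Working session

There is one attempt and no reset: what is moved stays moved. The work goes in short steps, Python scripts to look and compute and a tool call to move; the robot and the scene stay as the last step left them, time stands still between calls to the robot, and variables do not carry over. Pictures are saved under pics/ and viewed, at most 10 in all, crops included, and the job is handed in when it is done.

Besides the shell and the picture viewer there is one more tool, called after "Emit:" in YAML: its name, and indented under it one key for each argument. arm_command: Moves the arm, as the interface text tells. Its arguments: {"type":"object","properties":{"commands":{"type":"array"},"newtons":{"type":"number"}},"required":["commands"]}

```bash
mkdir -p pics; ls
python3 - <<'E'
from workcell import bot, grab_frame
import cv2,pickle
fs={}
for n in ("scene","side","wrist"):
    f=grab_frame(n); fs[n]=f
    cv2.imwrite(f"pics/{n}0.png",f["image"][:,:,::-1])
    print(n,f["vertical_fov"],f["cx"],f["cy"],f["k1"],(-f["R"].T@f["t"]).round(3))
pickle.dump(fs,open("f0.pkl","wb"))
s=bot.observe();print(s,bot.pinch_z)
E
```

```text
pics
scene 46.485460114415986 320.8821456514972 198.76048735912096 0.001295071242794569 [ 1.366 -0.032  1.134]
side 44.074839353275145 314.99716828961124 203.91559709662064 -0.0609057229182169 [-0.255 -0.843  0.809]
wrist 63.74018050104015 322.86851533783994 195.391908605254 -0.014240819684294328 [ 0.325 -0.54   0.374]
{'clock': 0.15, 'qpos': array([ 1.08176579,  0.52188602, -0.03633203,  1.59987015,  0.02121989,
        1.02111425, -0.11281616]), 'qd': array([-8.20483823e-06, -9.00603848e-04,  4.65990801e-04, -7.77972427e-04,
        1.04523155e-03, -6.10455354e-04, -4.14541823e-04]), 'joint_efforts': array([ 1.20986366e-03, -9.27388716e+01,  1.98018327e+00, -3.70058835e+01,
        1.79361133e-02,  6.37267978e-03,  2.53167156e-05]), 'position': array([ 0.25404744, -0.57075581,  0.23085482]), 'tool_rot': array([-3.14070362e+00,  7.51909514e-05,  4.18816364e-01]), 'force': array([-0.20083392, -0.1796267 ,  0.92239924]), 'moment': array([ 0.00426148, -0.00534302, -0.02540973]), 'finger_force': 0.0, 'grip_width': 0.0852248922373439} 0.0187
```

View pics/scene0.png

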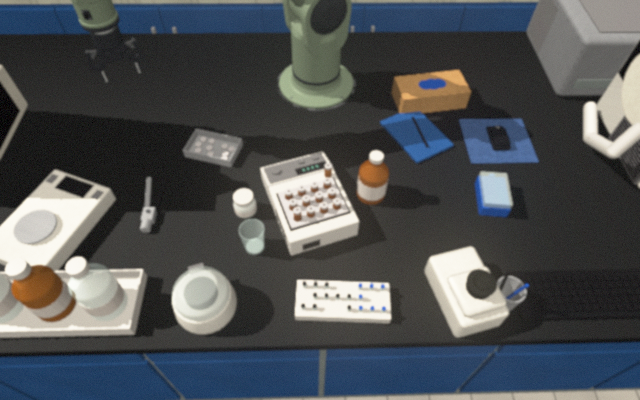

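View pics/side0.png

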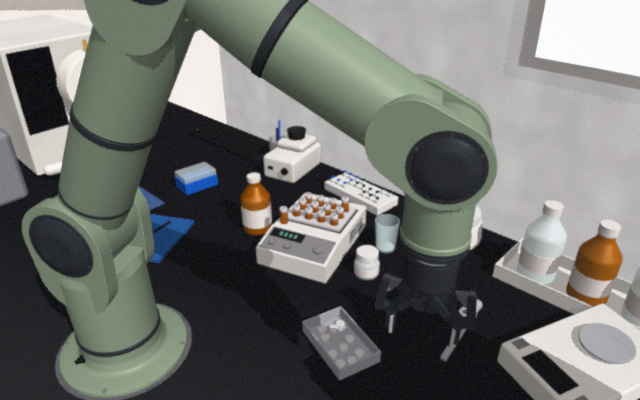

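The heater's front faces the robot. In the scene picture it is centred near (310,200), and in the side picture near (312,235). Next I'll enlarge both crops.

Run:
```python
import cv2,numpy as np
a=cv2.imread("pics/scene0.png")[145:255,255:365]; b=cv2.imread("pics/side0.png")[180:290,250:372]
cv2.imwrite("pics/c1.png",cv2.resize(a,None,fx=5.4,fy=5.4,interpolation=cv2.INTER_CUBIC))
cv2.imwrite("pics/c2.png",cv2.resize(b,None,fx=5.4,fy=5.4,interpolation=cv2.INTER_CUBIC))
```

```text
(no output)
```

View pics/c1.png

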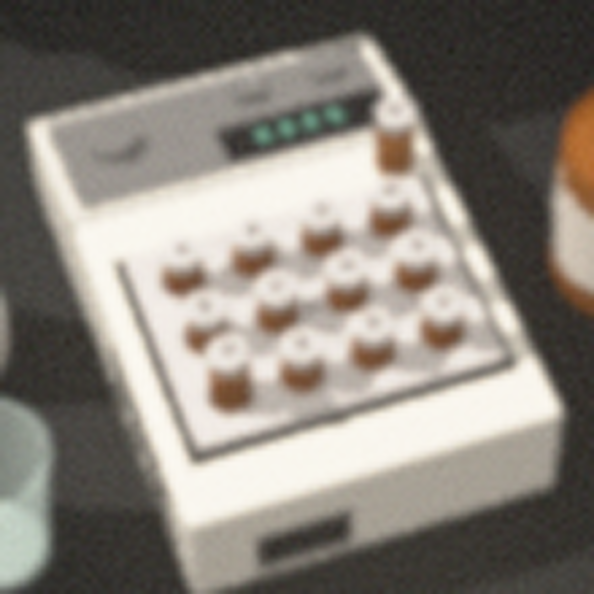

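View pics/c2.png

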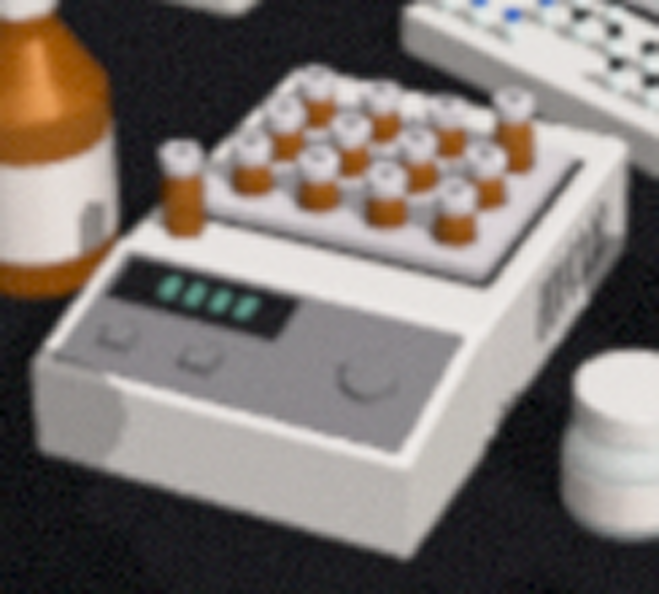

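The proud vial is in the rear row at the heater's right end, the bore at x=83, y=-57. It shows at crop (230,350) in the scene view and (515,100) in the side view. The start key is at about (122,147) and (367,375). I'll fit the heater pose to these points.

```bash
cat > h.py <<'E'
import numpy as np,cv2,pickle
from scipy.optimize import least_squares
def proj(f,X):
    c=(f["R"]@np.atleast_2d(X).T).T+f["t"]; s=c[:,:2]/c[:,2:]
    s=s*(1+f["k1"]*(s**2).sum(1,keepdims=True))
    return s*(200/np.tan(np.radians(f["vertical_fov"]/2)))+[f["cx"],f["cy"]]
def world(p,L):
    c,s=np.cos(p[2]),np.sin(p[2]); L=np.atleast_2d(L)
    return np.c_[c*L[:,0]-s*L[:,1]+p[0],s*L[:,0]+c*L[:,1]+p[1],L[:,2]]
a=np.radians(12.5)
KEY=np.array([-.1-8e-3*np.sin(a),-.07,.07+8e-3*np.cos(a)])
E
cat > fit.py <<'E'
from h import *
fs=pickle.load(open("f0.pkl","rb"))
L=[[x,y,.114] for x in (.007,.045,.083) for y in (-.057,-.019,.019,.057)]
L=np.array(L+[[-.145,.1,.06],[-.145,-.1,.06],[.145,-.1,.08],[.145,.1,.08]])
sc=np.array([(183,258),(254,237),(322,217),(391,192),(207,308),(278,287),(348,267),(418,247),(0,0),(302,345),(374,325),(443,304),(370,38),(32,122),(188,520),(562,410)])
sd=np.array([(458,187),(387,175),(320,158),(252,145),(487,157),(420,140),(352,127),(287,110),(0,0),(447,108),(382,95),(318,80),(38,358),(408,462),(625,145),(0,0)])
def mk(o,off): return (o+.5)/5.4-.5+off
data=[("scene",sc,[255,145]),("side",sd,[250,180])]
def res(p,use=data):
    r=[]
    for n,o,off in use:
        m=o[:,0]>0; r.append((proj(fs[n],world(p,L[m]))-mk(o[m],off)))
    return np.concatenate(r).ravel()
for use in (data,data[:1],data[1:]):
    s=least_squares(res,[.6,0,0],args=(use,),loss="soft_l1"); r=res(s.x,use)
    print(s.x.round(4),np.sqrt((r**2).mean()),world(s.x,[.083,-.057,.128]).round(4))
p=least_squares(res,[.6,0,0],loss="soft_l1").x
print(res(p).reshape(-1,2).round(1).tolist())
# free world estimate for key and vial height
for nm,xy0,o in(("vial",[.083,-.057,.128],[(230,346),(515,98)]),("key",KEY,[(122,147),(367,375)])):
    q=least_squares(lambda X:np.concatenate([proj(fs[n],X)[0]-mk(np.array(oo),off) for (n,_,off),oo in zip(data,o)]),world(p,xy0)[0])
    print(nm,q.x.round(4),q.cost,world(p,xy0))
E
python3 fit.py
```

```text
[ 0.564  -0.0356  0.3198] 0.6019549941767511 [[ 0.6607 -0.0636  0.128 ]]
[ 0.5647 -0.0355  0.3176] 0.5739645697692727 [[ 0.6614 -0.0637  0.128 ]]
[ 0.5626 -0.0366  0.324 ] 0.5796082519020704 [[ 0.6595 -0.0642  0.128 ]]
[[-0.1, -1.6], [-0.2, -1.3], [0.2, -1.2], [0.2, -0.1], [-0.3, -0.3], [-0.2, -0.2], [0.0, -0.2], [0.0, -0.1], [-0.0, -0.1], [-0.0, -0.3], [0.4, -0.2], [-0.4, -0.6], [-0.3, 0.3], [-0.2, 1.6], [0.8, 0.7], [-0.2, 0.5], [0.1, -0.4], [-0.0, -0.2], [0.3, -0.7], [0.0, -0.6], [-0.2, -0.3], [0.1, -0.8], [0.0, -0.4], [0.4, -0.6], [0.3, -0.9], [0.3, -0.8], [-0.7, 0.8], [-0.0, 1.2], [1.5, -1.1]]
vial [ 0.6592 -0.0632  0.1279] 0.04815272956991183 [[ 0.66072688 -0.06358827  0.128     ]]
key [ 0.4857 -0.1236  0.0722] 5.43838895013327e-05 [[ 0.4894479  -0.13400307  0.07781037]]
```

Emit:
arm_command:
  commands:
    - [[25,31,0],-0.01,1]
    - [[25,31,0],-0.01,1]
    - [[25,31,0],-0.01,1]
    - [[25,31,0],-0.01,1]
    - [[25,31,0],-0.01,1]
    - [[25,31,0],-0.01,1]
    - [[25,31,0],-0.01,1]
    - [[25,31,0],-0.01,1]
    - [[25,31,0],-0.01,1]
    - [[25,31,0],-0.01,1]
    - [[25,31,0],0,1]
    - [[25,31,0],0,1]
    - [[25,31,0],0,1]
    - [[0,0,0],0,1]
    - [[0,0,0],0,1]

```text
clock: 1.65
position: [0.5793, -0.1672, 0.2309]
tool_rot: [-3.141, 0.001, 0.32]
force: [-0.5, -0.6, -0.6]
grip_width: -0.0002
finger_force: 0.0
```

Run:
```python
from workcell import bot, grab_frame
import cv2,pickle
from h import *
f=grab_frame("wrist"); pickle.dump(f,open("w1.pkl","wb"))
cv2.imwrite("pics/w1.png",f["image"][:,:,::-1])
s=bot.observe();print(s["clock"],s["position"],s["tool_rot"],s["force"])
p=[.564,-.0356,.3198]
print(proj(f,s["position"]),proj(f,world(p,[[.083,-.057,.128],[.083,-.019,.114],KEY])))
```

```text
1.7 [ 0.57875084 -0.1683691   0.230989  ] [3.14157340e+00 8.37855552e-04 3.18669455e-01] [-0.7094118  -0.65896783 -0.23943143]
[[323.85015284 259.31734063]] [[218.58700052  45.5834593 ]
 [173.51851469  48.49283639]
 [264.039612   250.07404672]]
```

View pics/w1.png

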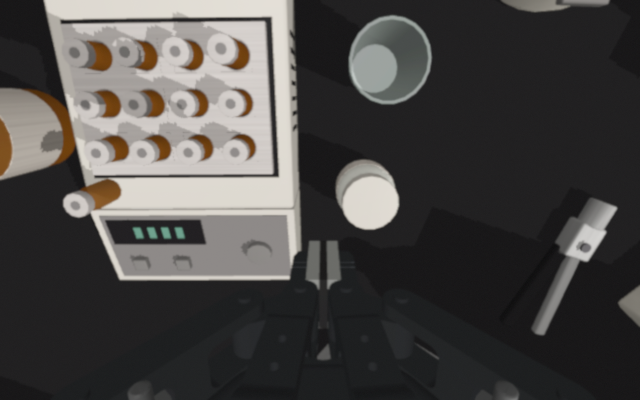

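The wrist view shows the proud vial's cap at about (222,49) and the start key at about (258,249). I'll enlarge it.

Run:
```python
import cv2
a=cv2.imread("pics/w1.png")
b=cv2.resize(a[20:170,60:310],None,fx=3,fy=3,interpolation=cv2.INTER_CUBIC)
c=cv2.resize(a[230:280,110:310],None,fx=3,fy=3,interpolation=cv2.INTER_CUBIC)
c=cv2.copyMakeBorder(c,0,0,0,150,0)
cv2.imwrite("pics/w1c.png",cv2.vconcat([b,c]))
```

```text
(no output)
```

View pics/w1c.png

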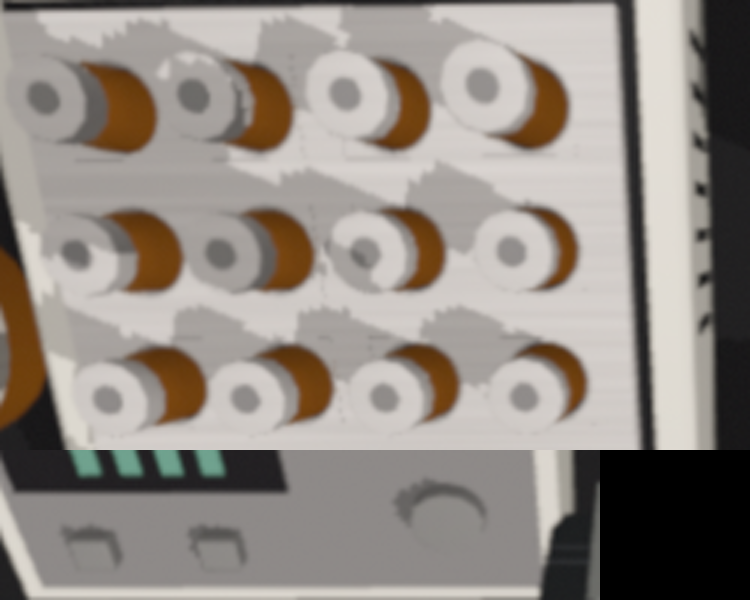

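```bash
cat >> fit.py <<'E'
print("---wrist")
fs["wrist"]=pickle.load(open("w1.pkl","rb"))
w=np.array([(525,397),(385,397),(246,398),(108,399),(512,251),(365,252),(221,254),(76,255),(0,0),(345,94),(194,97),(43,97)]+[(0,0)]*4)
def px(c,off): return (np.array(c)+.5)/3-.5+off
def rw(p):
    m=w[:,0]>0; return (proj(fs["wrist"],world(p,L[m]))-px(w[m],[60,20])).ravel()
s=least_squares(rw,p); print(s.x.round(4),np.abs(s.fun).max()); pw=s.x
# vial height along its axis
q=least_squares(lambda h:(proj(fs["wrist"],world(pw,[.083,-.057,h[0]]))-px((483,86),[60,20])).ravel(),[.128]);print("h",q.x,q.fun)
print(world(pw,[.083,-.057,q.x[0]]))
# key local x,y on plane of key tops
def kl(v): return np.array([v[0],v[1],.08+(v[0]+.055)*np.tan(np.radians(12.5))+.008/np.cos(np.radians(12.5))])
for P,t,n,c in((pw,"wrist","wrist",px((445,71),[110,230])),(p,"scene","scene",mk(np.array((122,140)),[255,145])),(p,"side","side",mk(np.array((366,370)),[250,180]))):
    q=least_squares(lambda v:(proj(fs[n],world(P,kl(v)))-c).ravel(),[-.1,-.07]);print(t,kl(q.x),world(pw,kl(q.x)))
E
python3 fit.py | sed -n '/---/,$p'
```

```text
---wrist
[ 0.5627 -0.0372  0.3249] 0.44983364508013324
h [0.12580359] [ 0.02420896 -0.05537448]
[[ 0.65952373 -0.06472134  0.12580359]]
wrist [-0.10429032 -0.06184358  0.07726683] [[ 0.48357727 -0.129095    0.07726683]]
scene [-0.1023341  -0.05849606  0.07770052] [[ 0.48436261 -0.12529817  0.07770052]]
side [-0.10478537 -0.05982661  0.07715709] [[ 0.4824643  -0.12734156  0.07715709]]
```

Emit:
arm_command:
  commands:
    - [[20,26,0],0.001,1]
    - [[20,26,0],0.001,1]
    - [[20,26,0],0.001,1]
    - [[21,26,0],0.001,1]
    - [[0,0,-20],0,1]
    - [[0,0,-25],0,1]
    - [[0,0,-25],0,1]
    - [[0,0,-15],0,1]
    - [[0,0,-8],0,1]
    - [[0,0,0],0,1]
    - [[0,0,0],0,1]

```text
clock: 2.8
position: [0.6605, -0.0643, 0.1392]
tool_rot: [3.141, -0.001, 0.322]
force: [-0.4, 0.7, 0.1]
grip_width: 0.0003
finger_force: 0.0
```

Run:
```python
from workcell import bot, grab_frame
import cv2
f=grab_frame("wrist");a=f["image"][:,:,::-1];g=grab_frame("side")["image"][180:250,290:370,::-1]
g=cv2.resize(g,(457,400),interpolation=cv2.INTER_CUBIC)
cv2.imwrite("pics/w2.png",cv2.hconcat([a[:,150:490].copy(),g]))
s=bot.observe();print(s["clock"],s["position"],s["tool_rot"],s["force"])
```

```text
2.9 [ 0.66067545 -0.06415664  0.13943964] [ 3.14102195e+00 -1.47948207e-03  3.22486970e-01] [0.74747281 0.08885355 0.43078683]
```

View pics/w2.png

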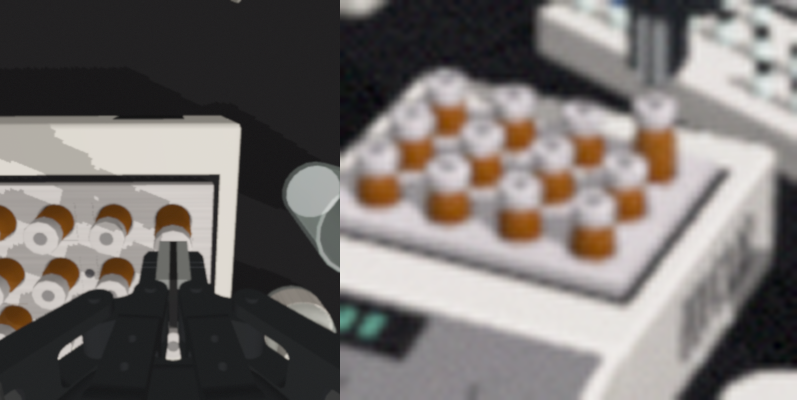

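The shut fingers are centred over the proud cap in both views, about 12 mm above it. Now I press.

Emit:
arm_command:
  commands:
    - [[-1,0,-4],0,1]
    - [[0,0,-4],0,1]
    - [[0,0,-2],0,1]
    - [[0,0,-2],0,1]
    - [[0,0,-2],0,1]
    - [[0,0,-2],0,1]
    - [[0,0,-2],0,1]
    - [[0,0,-2],0,1]
    - [[0,0,-2],0,1]
    - [[0,0,0],0,1]

```text
clock: 3.9
position: [0.6591, -0.064, 0.1161]
tool_rot: [-3.142, 0.0, 0.323]
force: [0.8, 0.1, 1.1]
grip_width: -0.0003
finger_force: 0.0
```

Emit:
arm_command:
  commands:
    - [[0,0,-1],0,1]

```text
clock: 4.0
position: [0.6593, -0.064, 0.1154]
tool_rot: [3.142, -0.0, 0.323]
force: [-2.1, 0.5, 5.0]
grip_width: 0.0
finger_force: 2.4
```

Emit:
arm_command:
  commands:
    - [[0,0,-0.5],0,1]
    - [[0,0,-0.5],0,1]

```text
clock: 4.2
position: [0.6592, -0.064, 0.1144]
tool_rot: [3.142, -0.0, 0.323]
force: [-0.4, -0.6, 4.5]
grip_width: 0.0001
finger_force: 2.4
```

Emit:
arm_command:
  commands:
    - [[0,0,-0.5],0,1]

```text
clock: 4.3
position: [0.6593, -0.064, 0.1141]
tool_rot: [3.141, -0.0, 0.323]
force: [-3.7, -0.4, 12.5]
grip_width: -0.0001
finger_force: 6.4
```

Emit:
arm_command:
  commands:
    - [[0,0,-0.3],0,1]
    - [[0,0,0],0,1]

```text
clock: 4.5
position: [0.6593, -0.064, 0.1141]
tool_rot: [3.141, -0.001, 0.323]
force: [-3.8, 0.0, 12.2]
grip_width: 0.0007
finger_force: 5.6
```

Emit:
arm_command:
  commands:
    - [[0,0,5],0,1]
    - [[0,0,20],0,1]
    - [[0,0,30],0,1]
    - [[0,0,15],0,1]
    - [[-20,-7,0],0,1]
    - [[-30,-11,0],0,1]
    - [[-30,-11,0],0,1]
    - [[-30,-11,0],0,1]
    - [[-30,-11,0],0,1]
    - [[-24,-9,0],0,1]
    - [[-15,-5,0],0,1]
    - [[0,0,-20],0,1]
    - [[0,0,-30],0,1]
    - [[0,0,-30],0,1]
    - [[0,0,-10],0,1]
    - [[0,0,0],0,1]
    - [[0,0,0],0,1]

```text
clock: 6.2
position: [0.4806, -0.1291, 0.0944]
tool_rot: [3.141, -0.001, 0.323]
force: [1.1, -0.0, -0.7]
grip_width: -0.0
finger_force: 0.0
```

Run:
```python
from workcell import bot, grab_frame
import cv2
f=grab_frame("wrist");a=f["image"][:,:,::-1];g=grab_frame("side")["image"][180:270,270:370,::-1]
g=cv2.resize(g,(444,400),interpolation=cv2.INTER_CUBIC)
cv2.imwrite("pics/w3.png",cv2.hconcat([a[:,150:490].copy(),g]))
s=bot.observe();print(s["clock"],s["position"],s["tool_rot"],s["force"])
```

```text
6.3 [ 0.48083264 -0.12914625  0.09469524] [ 3.14068865e+00 -1.53298142e-03  3.22684114e-01] [ 0.0930717   0.32084448 -0.37487392]
```

View pics/w3.png

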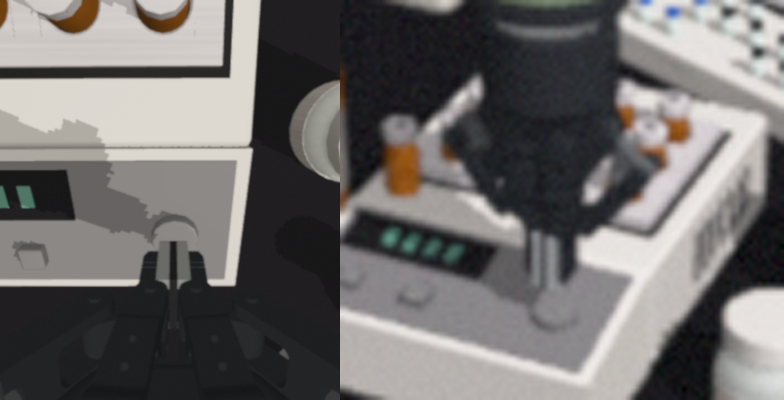

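The fingers are centred across the start key and slightly toward its front edge, about 16 mm above it. The rear-right cap now looks level with the others. Now I press the key.

Emit:
arm_command:
  commands:
    - [[0,0,-6],0,1]
    - [[0,0,-4],0,1]
    - [[0,0,-2],0,1]
    - [[0,0,-1],0,1]
    - [[0,0,-1],0,1]
    - [[0,0,-1],0,1]
    - [[0,0,0],0,1]

```text
clock: 7.0
position: [0.4802, -0.129, 0.0784]
tool_rot: [-3.142, -0.0, 0.323]
force: [0.9, -1.3, 0.9]
grip_width: 0.0
finger_force: 0.3
```

Emit:
arm_command:
  commands:
    - [[0,0,-1],0,1]
    - [[0,0,-1],0,1]

```text
clock: 7.2
position: [0.4804, -0.129, 0.0766]
tool_rot: [3.141, -0.001, 0.323]
force: [1.7, 0.6, 3.1]
grip_width: 0.0004
finger_force: 1.1
```

Emit:
arm_command:
  commands:
    - [[0,0,-1],0,1]
    - [[0,0,0],0,1]

```text
clock: 7.4
position: [0.4804, -0.129, 0.0755]
tool_rot: [3.141, -0.0, 0.323]
force: [1.0, 1.0, 2.8]
grip_width: -0.0001
finger_force: 1.5
```

Emit:
arm_command:
  commands:
    - [[0,0,-0.5],0,1]
    - [[0,0,-0.5],0,1]

```text
clock: 7.6
position: [0.4804, -0.129, 0.0746]
tool_rot: [3.141, -0.0, 0.323]
force: [1.0, 0.7, 3.9]
grip_width: -0.0001
finger_force: 1.8
```

Emit:
arm_command:
  commands:
    - [[0,0,-0.5],0,1]
    - [[0,0,0],0,1]

```text
clock: 7.8
position: [0.4804, -0.129, 0.0741]
tool_rot: [3.141, -0.0, 0.323]
force: [1.5, -0.3, 6.4]
grip_width: 0.0001
finger_force: 3.1
```

Emit:
arm_command:
  commands:
    - [[0,0,-0.4],0,1]
    - [[0,0,0],0,1]
    - [[0,0,0],0,1]

```text
clock: 8.1
position: [0.4805, -0.129, 0.0739]
tool_rot: [3.141, -0.001, 0.323]
force: [1.1, 0.9, 11.0]
grip_width: -0.0
finger_force: 5.3
```

The key is firmly on its stop: 11 N, well above the 4 N it needs. I'll release it and retract.

Emit:
arm_command:
  commands:
    - [[0,0,3],0,1]
    - [[0,0,8],0,1]
    - [[0,0,25],0,1]
    - [[0,0,35],0,1]
    - [[0,0,40],0,1]
    - [[0,0,30],0,1]
    - [[0,-30,0],0,1]
    - [[0,-40,0],0,1]
    - [[0,-40,0],0,1]
    - [[0,-40,0],0,1]
    - [[0,-30,0],0,1]
    - [[0,0,0],0,1]
    - [[0,0,0],0,1]

```text
clock: 9.4
position: [0.4795, -0.3091, 0.2145]
tool_rot: [-3.141, 0.001, 0.322]
force: [-0.0, 0.6, 0.5]
grip_width: 0.0001
finger_force: 0.0
```

Run:
```python
from workcell import bot, grab_frame
import cv2
g=grab_frame("side")["image"][170:290,240:400,::-1]; h=grab_frame("scene")["image"][130:260,220:390,::-1]
cv2.imwrite("pics/end.png",cv2.hconcat([cv2.resize(g,(400,300),interpolation=cv2.INTER_CUBIC),cv2.resize(h,(392,300),interpolation=cv2.INTER_CUBIC)]))
s=bot.observe();print(s["clock"],s["position"],s["force"])
```

```text
9.5 [ 0.48015199 -0.3078844   0.21465872] [ 0.22637799  0.80264762 -1.07210363]
```

View pics/end.png

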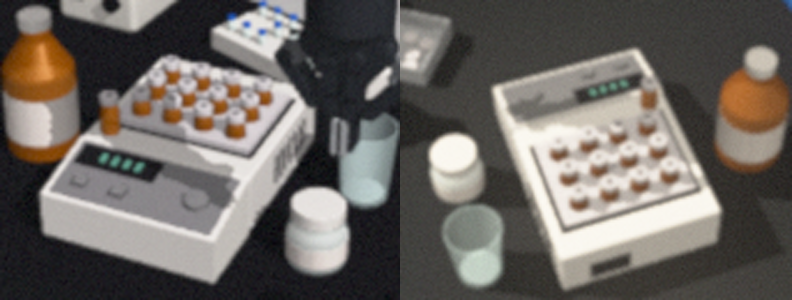

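All twelve caps look level, the rear-right one at (264,85) on the left and (578,193) on the right included. The spare vial, jar and beaker stand where they were, and the arm is clear.

```bash
python3 -c "
from workcell import ticket
print(ticket.job_done())"
```

```text
the job is handed in; nothing more can be done
None
```

The proud vial (rear row, right end) is pressed home level with the others, the start key was pressed to its stop and released, and the job was handed in at about 9.5 s; no verdict came back.

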